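Shift the bench gearbox into third

ROBOT

A 6-joint arm with a two-finger parallel gripper is mounted at the origin on the work surface. World frame = base frame: x ahead of the robot, y to its left, z up, the work surface at z = 0. Lengths are in m, angles in rad, forces in N, time in s.
With the tool pointing down it reaches from about 0.225 to 0.725 m from the base axis. Payload 3.1 kg.
Tool frame: the origin (TCP) lies at the very end of the fingers, on their centre line; the grasp point (between the pads) lies 19 mm behind it (grasp_offset is the distance from the TCP to the grasp point, in m); x points along the fingers, z is the direction in which the jaws open and shut, and the axes are right-handed (so a half turn about x gives the same grasp; the last joint's range is limited). The gripper opens to 85 mm and grips with 20 to 120 N. Pads are 22 mm wide; open, the fingers measure 114 mm over their backs; the gripper's body (76 mm by 85 mm) begins 54 mm behind the grasp point. The pads swing forward as they close: fully open they stand 13 mm farther back than shut.
Start: joints at [-1.368, 0.048, 0.099, 1.622, 0, 1.443], TCP at [0.171, -0.497, 0.231] pointing down, gripper open.
Joint ranges: [-2.91, 2.91], [-0.99, 1.94], [-1.21, 1.42], [-2.12, 2.29], [-1.49, 1.47], [-3.14, 3.14]. Speed limits (rad/s): [2.79, 2.79, 3.14, 3.14, 3.14, 3.14].

INTERFACE

Orientations are given as a rotation vector (axis times angle).
In Python, from station import state, grab_frame, hand_in, grasp_offset gives the robot as it stands.
- The arm moves only by the shell command python3 -m creep 'ROWS' [FORCE]. ROWS is JSON, a list of rows, each a list of 3 entries, a list of its own where there are three numbers: the finger opening in cm, from 0 to 8.54, then the shift along the tool's x, y, z in cm, then the turn about the tool's x in units of 6 degrees (1.0 is 6 degrees). A call has 1 to 10 rows; each row is the pose to reach, as a shift and turn from the pose commanded when the call began, along the tool's axes at that moment; what a row does not reach only later rows make up. A row lasts 1/12 s, in which the tool goes at most 41.7 mm and 7.16 degrees, less where a joint would pass 70% of its speed; a pose out of reach is approached as far as the arm can. A call with a gripper value outside its range is refused whole. The fingers move at their own pace and stop on an object; FORCE is the grip in N (left out, the last holds). Time passes only in rows, so rows that repeat a pose let the fingers close. It gives the time, the measured TCP pose, the force and the opening at its end, in the units of the state.
- state(): the state, without advancing time (a new reading comes with each control period).
- grab_frame(name): name is "scene" or "side" or "wrist"; returns a dict with "img" (480x640x3 uint8, red, green, blue), "depth" (480x640 float32, m along the optical axis (not along the pixel's ray), 0 where there is no reading), "camera_matrix" (3x3 intrinsics, pixels), "position" and "orientation" of the camera in the world; the wrist camera has in their place "hand_eye" (4x4, takes a point from camera to tool coordinates, whose origin is the TCP and whose axes are the tool frame's). Camera axes: x right, y down, z forward; pixel columns grow to the right and rows downward; lengths in m; the calibration is good to about 2 mm. The wrist camera is an equidistant fisheye: a pixel r from the principal point sees the ray r / f radians off the axis. A picture is of the moment at which its call begins: read the wrist's pose just before it.
- hand_in(): hands the job in, once; it reports no verdict.
The state is a dict: "clock": time; "joint_pos": joint angles; "qvel": joint speeds; "joint_efforts": joint torques, N m; "eef_pos": TCP position; "eef_rot": TCP orientation; "ft_force": force on the tool from outside, world axes, zero at the start; "wrist_torque": the same for the moment, N m; "width": opening from 0.0 (shut) to 1.0 (fully open).
Only numpy, scipy, OpenCV 4.12 (cv2) and the standard library are available. Lean on these libraries where they do the work, as an engineer would, in place of code of your own. Each camera call takes 0.05 s, during which the arm holds its last target. There are 200 camera calls.

TASK

Put the gearbox on the bench into third for its test run: push its gear lever with the fingertips to neutral, take it across the H-shaped gate from the left-hand column to the right-hand column, then push it forward (away from the robot) until it is fully home in the third slot, the far right one. The knob is sprung down on its stem: do not pull it up. Leave the loose things round the gearbox where they are, and finish with the hand clear of the lever.

Things in the scene. Friction and masses are not known exactly. Their poses are not given: they have to be found in the camera images.
- gearbox: Grey gearbox housing bolted to the bench, foot 200 x 180 mm, body 165 x 145 mm, 122 mm high, with an H-shaped gate on top. Origin: centre of its underside, on the bench. Its x axis points forward (away from the robot, turned at most 0.4 rad), y to the left, z up.
- gate (a point): Centre of the top of the aluminium gate plate (130 x 120 mm), axes as the gearbox, 130 mm above the bench. Two slots' columns along x at y = +24 and -24 mm, 16 mm wide, to x = +-38 mm, joined by a cross channel 20 mm wide at x = 0. First slot forward left, second back left, third forward right, fourth back right. Between the columns two islands 32 mm wide block the stem off neutral.
- knob_centre (a point): Centre of the black upright gear knob (about 36 mm diameter, 60 mm high) on top of the lever. From the gearbox's axis it moves up to 58 mm forward and back, 47 mm left and right; upright it is 226 mm above the bench.
- lever_pivot (a point): Pivot of the lever, hidden in the housing on its vertical axis, 26 mm above the bench; the knob centre is 200 mm from it along the 10 mm steel stem. Friction only, about 1.5 N at the knob: the lever stays where it is left.
- across (a joint): Sideways lean of the lever in rad: -0.2355 = left-hand column (where it starts), +0.2355 = right-hand column (both are end stops), 0 = upright.
- shift (a joint): Lean of the lever forward and back in rad: +0.2915 = fully forward (end stop), 0 = neutral, -0.2915 = fully back. The lever starts anywhere along the left-hand column. It can cross between the columns only while this is within about 0.05 of zero.
- pull (a joint): How far the knob is pulled up along its stem, in m: 0 = seated (as it starts), 0.015 = fully up. A spring of 16 N holds it down.
- jar: Loose white plastic jar, 64 mm diameter, 85 mm high, standing beside the gearbox. Origin: centre of its underside.
- socket: Loose steel socket, 32 mm diameter, 60 mm high, standing beside the gearbox. Origin: centre of its underside.
- bearing: Loose steel ball-bearing ring, 62 mm diameter, 18 mm high, lying beside the gearbox. Origin: centre of its underside.
- hammer: Loose hammer lying on the bench beyond the gearbox, about 260 mm long. Origin: about the middle of the tool, at bench height.

How it is judged:
By the outcome, as a careful person would: the job done as asked, in the order asked, and still so for the second after the job is handed in, with the robot touching nothing.
It also fails if it takes over 61 s, if anything falls off the work surface, if the arm or the gripper's body presses on something with over 40 N, if the wrist force passes 120 N, or if a joint passes its speed limit or range.

## Working session

There is one attempt and no reset: what is moved stays moved. The work goes in short steps, Python scripts to look and compute and a shell command to move; the robot and the scene stay as the last step left them, time stands still between calls to the robot, and variables do not carry over. Pictures are saved under pics/ and viewed, about 8 in all and at most 12, crops included, and the job is handed in when it is done.

```bash
mkdir -p pics; ls
python3 - <<'E'
from station import *
import cv2,numpy as np
s=state();print(s, grasp_offset if not callable(grasp_offset) else grasp_offset())
ims=[]
for n in("scene","side"):
    f=grab_frame(n);np.savez("/tmp/%s.npz"%n,**f)
    print(n,f["camera_matrix"],f["position"],f["orientation"])
    cv2.imwrite("pics/%s0.png"%n,f["img"][:,:,::-1])
E
```

```text
pics
{'clock': 0.0, 'joint_pos': array([-1.36782370e+00,  4.86923638e-02,  9.75948231e-02,  1.62200430e+00,
        1.54596809e-05,  1.44299131e+00]), 'qvel': array([ 0.00047507, -0.00142995,  0.00052055, -0.00110055,  0.00060746,
        0.00070275]), 'joint_efforts': array([ 1.73551070e-04, -3.38778770e+01,  3.20016718e+01,  2.04109069e-02,
       -4.24610175e-05, -4.51275284e-06]), 'eef_pos': array([ 0.17037457, -0.49593853,  0.23014602]), 'eef_rot': array([ 0.96371451,  1.34944486, -0.96109885]), 'ft_force': array([ 0.31275805,  1.24744463, -0.93101509]), 'wrist_torque': array([ 0.02976315, -0.00175315,  0.00135276]), 'width': 0.9996917336136825} 0.0187
scene [[591.30084469   0.         331.33211512]
 [  0.         591.30084469 241.07441401]
 [  0.           0.           1.        ]] [ 1.14153684 -0.29247858  0.79559436] [-2.12887119 -1.20417222  0.46132926]
side [[589.31437434   0.         319.68127976]
 [  0.         589.31437434 242.22298691]
 [  0.           0.           1.        ]] [0.26720145 0.53123973 0.82440887] [-0.78565349  2.63042684 -1.0258845 ]
```

View pics/scene0.png

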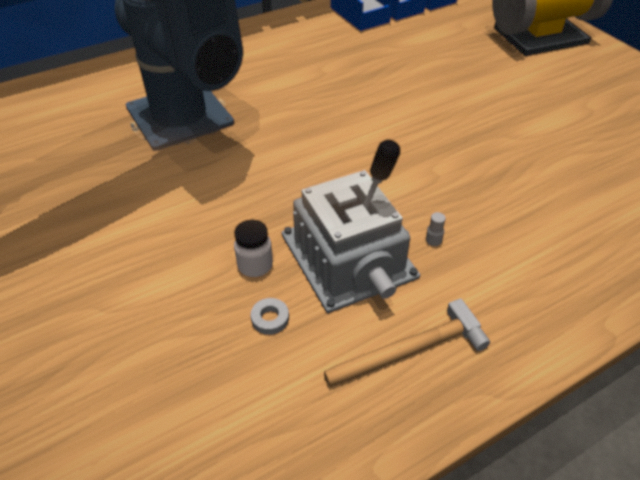

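View pics/side0.png

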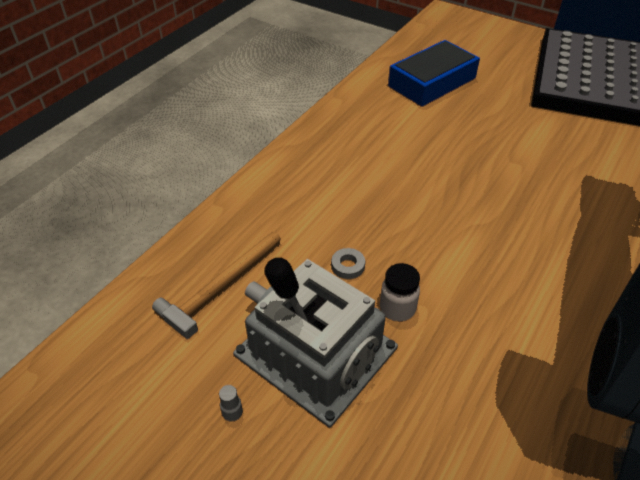

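The scene view has the gearbox plate at about (352,207), with the knob at (385,160), leaning to the robot's left. In the side view the plate is at about (315,308) and the knob at (282,278). The jar, ring and socket stand beside the box, and the hammer lies beyond it.

```bash
cat > h.py <<'E'
import numpy as np,cv2
from scipy.spatial.transform import Rotation as R
def cloud(f):
    K=f["camera_matrix"];d=f["depth"];v,u=np.mgrid[:480,:640]
    p=np.dstack([(u-K[0,2])/K[0,0]*d,(v-K[1,2])/K[1,1]*d,d])
    w=p@R.from_rotvec(f["orientation"]).as_matrix().T+f["position"]
    w[d==0]=np.nan
    return w
E
python3 - <<'E'
from h import *
allp=[];kn=[]
for n,(u0,u1,v0,v1) in(("scene",(280,430,130,310)),("side",(225,400,245,425))):
    f=dict(np.load("/tmp/%s.npz"%n));w=cloud(f)[v0:v1,u0:u1];img=f["img"][v0:v1,u0:u1].astype(int)
    z=w[...,2]
    m=(abs(z-.13)<.005)&(img.min(2)>120)
    p=w[m];allp.append(p[:,:2])
    r=cv2.minAreaRect((p[:,:2]*1000).astype(np.float32));print(n,m.sum(),p[:,2].mean(),r)
    k=(z>.175)&(z<.29)&(img.max(2)<60);q=w[k];kn.append(q)
    print(" knob",k.sum(),q.mean(0),q.min(0),q.max(0))
    s=(z>.14)&(z<.19)&(img.min(2)>60);q=w[s];print(" stem",s.sum(),np.nanmean(q,0) if s.sum() else"")
r=cv2.minAreaRect((np.vstack(allp)*1000).astype(np.float32));print(r,cv2.boxPoints(r))
q=np.vstack(kn);print((q.min(0)+q.max(0))/2)
w=[cloud(dict(np.load("/tmp/%s.npz"%n))) for n in("scene","side")]
for nm,i,u,v in(("jar",0,251,232),("socket",0,438,218),("ring",0,270,304),("hammerhead",0,466,318),("jar",1,402,276),("socket",1,229,394)):print(nm,w[i][v,u])
c,ang=np.array(r[0])/1000,r[2]
a=np.deg2rad(ang); 
while a>np.pi/4:a-=np.pi/2
ex=np.array([np.cos(a),np.sin(a)]);ey=np.array([-ex[1],ex[0]])
print("yaw",a)
for q in kn:
    d=(q.min(0)+q.max(0))/2;print("knob local",(d[:2]-c)@ex,(d[:2]-c)@ey)
    # fit: upright vector from pivot
    print("top pts",q[q[:,2]>q[:,2].max()-.006].mean(0))
E
```

```text
scene 2958 0.12917852287235806 ((560.0234985351562, 104.1456069946289), (122.29415130615234, 133.7954864501953), 84.30484008789062)
 knob 731 [0.59201125 0.140179   0.22843577] [0.57594369 0.12557785 0.19295629] [0.60414731 0.16166684 0.25194415]
 stem 154 [0.57979079 0.13205979 0.16403933]
side 3385 0.12987858066012317 ((559.5037841796875, 102.56073760986328), (120.62641143798828, 131.26708984375), 83.9349594116211)
 knob 963 [0.5749781  0.15526088 0.23185899] [0.56221463 0.13227558 0.17745358] [0.59793466 0.17043093 0.25279538]
 stem 3 [0.57569187 0.15013286 0.18576868]
((559.96044921875, 103.67170715332031), (123.23328399658203, 133.80242919921875), 84.27913665771484) [[487.25037   49.03081 ]
 [620.38635   35.693104]
 [632.67053  158.3126  ]
 [499.53455  171.65031 ]]
[0.58318097 0.14800439 0.21512448]
jar [ 0.49495553 -0.04885202  0.08489269]
socket [0.6100449  0.25779669 0.06038518]
ring [ 0.59505678 -0.07006665  0.01582201]
hammerhead [0.78587601 0.18189107 0.02535376]
jar [ 0.49004464 -0.04728731  0.08577078]
socket [0.60223337 0.2602484  0.05949712]
yaw -0.09984790137952326
knob local 0.02595284787575968 0.04275059866200152
top pts [0.58837311 0.14796732 0.24838766]
knob local 0.015261013977029402 0.04944908978655868
top pts [0.58181822 0.15219228 0.2492703 ]
```

```bash
cat >> h.py <<'E'
C=np.array([.5598,.1035]);YAW=-.0998
EX=np.array([np.cos(YAW),np.sin(YAW)]);EY=np.array([-EX[1],EX[0]])
def go(s,lx,ly,z,ang=None):
    "rows entry for gearbox-local target lx,ly and height z"
    T=R.from_rotvec(s["eef_rot"]).as_matrix();p=np.r_[C+lx*EX+ly*EY,z]
    return np.round(T.T@(p-s["eef_pos"])*100,1)
def show():
    from station import state
    s=state();T=R.from_rotvec(s["eef_rot"]).as_matrix();d=s["eef_pos"][:2]-C
    print("t %.2f local %s z %.3f F_local %s Fz %.1f w %.2f j6 %.2f"%(s["clock"],np.round([d@EX,d@EY],4),s["eef_pos"][2],np.round([s["ft_force"][:2]@EX,s["ft_force"][:2]@EY],1),s["ft_force"][2],s["width"],s["joint_pos"][5]))
    print("tool y,z in local:",np.round([[T[:2,i]@EX,T[:2,i]@EY] for i in(1,2)],3).tolist(),"x",np.round(T[:,0],3))
    return s
E
python3 - <<'E'
from h import *
s=show()
print(go(s,.08,.047,.34))
T=R.from_rotvec(s["eef_rot"]).as_matrix()
z=T[:2,2]
for a in range(4):
    # turn t about tool x (down): world yaw changes by -t
    cur=np.arctan2(z[1],z[0]);t=-(YAW+a*np.pi/2-cur);t=(t+np.pi)%(2*np.pi)-np.pi
    print(a,np.rad2deg(t)/6)
E
```

```text
t 0.10 local [-0.3277 -0.6353] z 0.230 F_local [ 0.4 -0.3] Fz -0.2 w 1.00 j6 1.44
tool y,z in local: [[0.909, 0.417], [0.417, -0.909]] x [-0.     0.002 -1.   ]
[-10.9  65.5 -45. ]
0 -10.888323457545575
1 -25.888323457545578
2 19.111676542454425
3 4.111676542454425
```

```bash
python3 -m creep '[[0,[-11,0,0],1],[0,[-11,0,0],2],[0,[-11,0,0],3],[0,[-11,0,0],4.1],[0,[-11,0,0],4.1],[0,[-11,0,0],4.1]]'
python3 - <<'E'
from h import *
s=show();print(s["joint_pos"],go(s,.08,.047,.34))
E
```

```text
clock: 0.6
eef_pos: [0.1705, -0.4966, 0.3407]
eef_rot: [1.28, 1.163, -1.279]
ft_force: [-0.5, 0.2, -0.6]
width: 0.142
t 0.60 local [-0.3276 -0.6359] z 0.341 F_local [-0.5  0.2] Fz -0.6 w 0.14 j6 1.87
tool y,z in local: [[1.0, 0.004], [0.004, -1.0]] x [-0.     0.001 -1.   ]
[-1.36782149e+00  1.09980657e-01  3.87224781e-01  1.84879039e+00
  1.40432664e-05  1.86943993e+00] [  0.1  41.  -68.1]
```

```bash
python3 -m creep '[[0,[0,2,-3],-1.1],[0,[0,4,-6],-2.2],[0,[0,6,-9],-3.3],[0,[0,8,-12],-4.4],[0,[0,10,-15],-5.5],[0,[0,12,-18],-6.6],[0,[0,14,-21],-7.7],[0,[0,16,-24],-8.8],[0,[0,18,-27],-9.9],[0,[0,20,-30],-11]]'
python3 - <<'E'
from h import *
s=show();print(s["joint_pos"],go(s,.08,.047,.34))
E
```

```text
clock: 1.43
eef_pos: [0.3993, -0.2157, 0.3393]
eef_rot: [0.4, 1.537, -0.398]
ft_force: [-0.4, -0.2, 0.2]
width: 0.002
t 1.43 local [-0.1279 -0.3336] z 0.339 F_local [-0.4 -0.2] Fz 0.2 w 0.00 j6 1.44
tool y,z in local: [[0.398, 0.917], [0.917, -0.398]] x [-0.003  0.002 -1.   ]
[-6.43174466e-01 -7.47332292e-02  1.96834125e-01  1.84593374e+00
 -5.82227074e-05  1.43656500e+00] [-0.1 43.2  3.9]
```

```bash
python3 -m creep '[[0,[0,4,0.4],-1],[0,[0,8,0.8],-2],[0,[0,12,1.2],-3],[0,[0,16,1.6],-3.9],[0,[0,20,2],-3.9],[0,[0,24,2.4],-3.9],[0,[0,28,2.7],-3.9],[0,[0,32,3.1],-3.9],[0,[0,36,3.5],-3.9],[0,[0,40,3.8],-3.9]]'; python3 -m creep '[[0,[0,0,0],0],[0,[0,0,0],0]]'
python3 - <<'E'
from h import *
from station import grab_frame
s=show();print(s["joint_pos"],go(s,.075,.047,.34))
f=grab_frame("wrist");cv2.imwrite("pics/w1.png",f["img"][:,:,::-1]);print(f["hand_eye"],f["camera_matrix"])
np.savez("/tmp/w1.npz",**f,pos=s["eef_pos"],rot=s["eef_rot"])
E
```

```text
clock: 2.27
eef_pos: [0.6302, 0.113, 0.3389]
eef_rot: [0.083, 1.573, -0.084]
ft_force: [1.5, -0.4, 0.5]
width: 0.002
clock: 2.43
eef_pos: [0.6304, 0.1132, 0.3354]
eef_rot: [0.08, 1.578, -0.082]
ft_force: [0.4, -0.4, -0.1]
width: -0.001
t 2.43 local [0.0693 0.0167] z 0.335 F_local [ 0.5 -0.4] Fz -0.1 w -0.00 j6 1.75
tool y,z in local: [[0.004, 1.0], [1.0, -0.004]] x [-0.009 -0.001 -1.   ]
[ 7.30595313e-02  4.68004502e-01  8.17313049e-01  1.92924019e+00
 -1.65062053e-04  1.74719997e+00] [-0.5  3.   0.6]
[[-1.28945739e-03 -2.98343358e-01  9.54457740e-01 -1.43275749e-01]
 [-6.50471715e-04 -9.54458082e-01 -2.98344344e-01  7.56123730e-02]
 [ 9.99998957e-01 -1.00555008e-03  1.03666911e-03  1.61843631e-04]
 [ 0.00000000e+00  0.00000000e+00  0.00000000e+00  1.00000000e+00]] [[371.64829954   0.         319.07120652]
 [  0.         371.64829954 242.01636958]
 [  0.           0.           1.        ]]
```

View pics/w1.png

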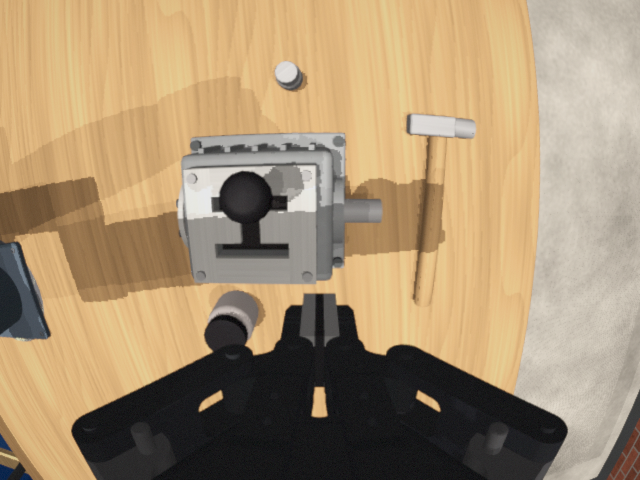

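Wrist view: the knob is at (247,197), over the left column. The right column is clear from about (216,250) to (289,250), and the fingers are at (320,300). The knob's position needs a measurement.

```bash
cat >> h.py <<'E'
def wray(f,u,v,h):
    K=f["camera_matrix"];a=np.array([u-K[0,2],v-K[1,2]])/K[0,0];th=np.linalg.norm(a)
    d=np.r_[a/th*np.sin(th),np.cos(th)]
    T=R.from_rotvec(f["rot"]).as_matrix();E=f["hand_eye"]
    o=T@E[:3,3]+f["pos"];d=T@E[:3,:3]@d
    p=o+d*(h-o[2])/d[2];q=p[:2]-C
    return np.round([q@EX,q@EY],4)
E
python3 - <<'E'
from h import *
f=dict(np.load("/tmp/w1.npz"))
m=(f["img"].max(2)<45).astype(np.uint8)[150:232,205:290]
m=cv2.morphologyEx(m,cv2.MORPH_OPEN,np.ones((9,9)))
c=max(cv2.findContours(m,0,2)[0],key=cv2.contourArea);(x,y),r=cv2.minEnclosingCircle(c);x+=205;y+=150;print(x,y,r)
print("knob",[wray(f,x,y,h) for h in(.226,.25)])
for u,v in((212,203),(287,203),(216,250),(289,250),(191,180),(307,176),(201,276),(307,276)):print(u,v,wray(f,u,v,.13))
E
```

```text
252.5 204.5 28.15147590637207
knob [array([0.0222, 0.0407]), array([0.0268, 0.0457])]
212 203 [-0.0373  0.0233]
287 203 [0.0373 0.0221]
216 250 [-0.0372 -0.0254]
289 250 [ 0.038  -0.0253]
191 180 [-0.0577  0.047 ]
307 176 [0.0568 0.048 ]
201 276 [-0.0568 -0.0544]
307 276 [ 0.0554 -0.0533]
```

```bash
python3 -m creep '[[0,[0,3,0.8],0],[0,[3.5,3,0.8],0],[0,[7,3,0.8],0],[0,[10,3,0.8],0],[0,[12.7,3,0.8],0],[0,[12.7,3,0.8],0],[0,[12.7,3,0.8],0],[0,[12.7,3,0.8],0]]'
python3 - <<'E'
from h import *
from station import grab_frame
s=show();print(go(s,.035,.045,.208))
f=grab_frame("side");cv2.imwrite("pics/s2.png",cv2.resize(f["img"][200:420,200:440,::-1],(720,660))[:600])
E
```

```text
clock: 3.15
eef_pos: [0.6414, 0.1391, 0.2172]
eef_rot: [0.087, 1.566, -0.086]
ft_force: [0.7, 0.4, 1.1]
width: 0.001
t 3.15 local [0.0777 0.0436] z 0.217 F_local [0.7 0.4] Fz 1.1 w 0.00 j6 1.79
tool y,z in local: [[0.01, 1.0], [1.0, -0.01]] x [ 0.003  0.    -1.   ]
[ 0.9  0.1 -4.3]
```

View pics/s2.png

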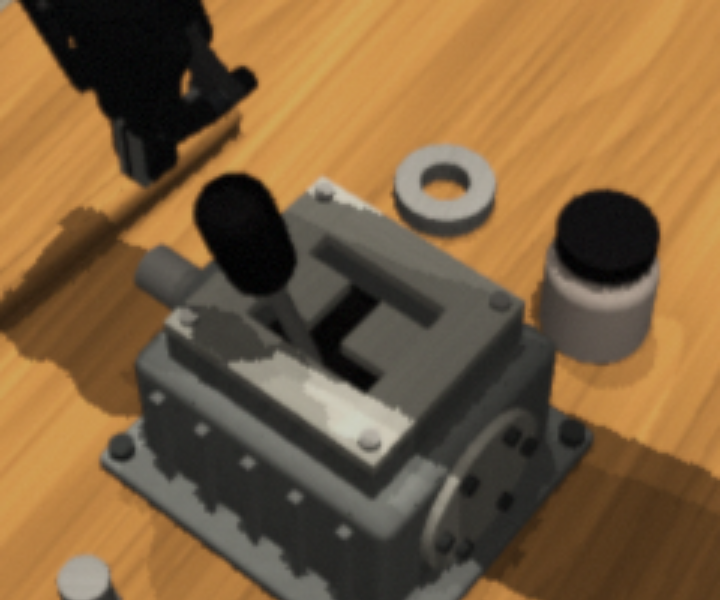

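The finger stands in front of the knob (crop (145,150) against (245,230)), with clear space between them. Next I push back to neutral.

```bash
python3 -m creep '[[0,[0.3,0.1,-1],0],[0,[0.3,0.1,-2],0],[0,[0.3,0.1,-2.8],0],[0,[0.3,0.1,-3.4],0],[0,[0.3,0.1,-4],0],[0,[0.3,0.1,-4.5],0],[0,[0.3,0.1,-4.8],0],[0,[0.3,0.1,-4.8],0],[0,[0.3,0.1,-4.8],0]]'
cat >> h.py <<'E'
def knob():
    from station import grab_frame
    f=grab_frame("side");w=cloud(f);img=f["img"].astype(int)
    d=w[...,:2]-C;lx=d@EX;ly=d@EY;z=w[...,2]
    # stem: between plate and knob bottom; use lower knob/stem points
    for a,b in((.14,.165),(.165,.18),(.19,.21)):
        m=(z>a)&(z<b)&(abs(lx)<.09)&(abs(ly)<.07)
        if m.sum():print("z",a,b,m.sum(),"lx med %.4f rng %.4f %.4f  ly %.4f"%(np.median(lx[m]),lx[m].min(),lx[m].max(),np.median(ly[m])))
    return f
E
python3 - <<'E'
from h import *
s=show();f=knob();cv2.imwrite("pics/s3.png",cv2.resize(f["img"][200:400,200:440,::-1],(720,600)))
E
```

```text
clock: 3.95
eef_pos: [0.5936, 0.1464, 0.2115]
eef_rot: [0.086, 1.569, -0.085]
ft_force: [-0.2, -0.2, 0.3]
width: -0.002
t 3.95 local [0.0293 0.046 ] z 0.211 F_local [-0.2 -0.2] Fz 0.3 w -0.00 j6 1.81
tool y,z in local: [[0.009, 1.0], [1.0, -0.009]] x [ 0.  0. -1.]
z 0.14 0.165 60 lx med -0.0044 rng -0.0064 0.0011  ly 0.0326
z 0.165 0.18 13 lx med -0.0042 rng -0.0055 -0.0016  ly 0.0354
z 0.19 0.21 142 lx med -0.0137 rng -0.0189 0.0248  ly 0.0511
```

View pics/s3.png

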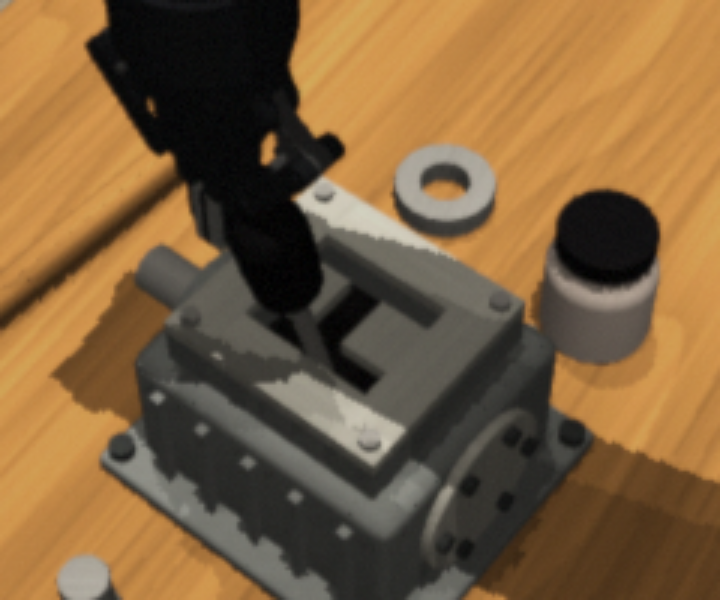

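Stem now at local x about 0 (visible surface −4 mm from this camera's side), so the lever is in neutral. I'll go around to the left side.

```bash
python3 -m creep '[[0,[0,0,1],0],[0,[0,0,2.2],0],[0,[0,2.5,2.2],0],[0,[0,5.5,2.2],0],[0,[0,5.5,0],0],[0,[0,5.5,-2.9],0],[0,[0,5.5,-2.9],0],[0,[0,5.5,-2.9],0]]'
python3 - <<'E'
from h import *
s=show();print(go(s,0,.0,.208));knob()
E
```

```text
clock: 4.67
eef_pos: [0.5688, 0.2044, 0.2097]
eef_rot: [0.084, 1.573, -0.086]
ft_force: [2.0, 0.5, 0.4]
width: 0.001
t 4.67 local [-0.0011  0.1013] z 0.210 F_local [2.  0.7] Fz 0.4 w 0.00 j6 1.91
tool y,z in local: [[0.008, 1.0], [1.0, -0.008]] x [-0.004 -0.001 -1.   ]
[  0.2 -10.1   0.2]
z 0.14 0.165 59 lx med -0.0044 rng -0.0063 0.0010  ly 0.0323
z 0.165 0.18 14 lx med -0.0045 rng -0.0061 -0.0024  ly 0.0363
z 0.19 0.21 81 lx med -0.0157 rng -0.0182 -0.0087  ly 0.0451
```

```bash
python3 -m creep '[[0,[0.2,-2,0.1],0],[0,[0.2,-3.2,0.1],0],[0,[0.2,-4.4,0.1],0],[0,[0.2,-5.6,0.1],0],[0,[0.2,-6.8,0.1],0],[0,[0.2,-8,0.1],0],[0,[0.2,-9.2,0.1],0],[0,[0.2,-10.4,0.1],0],[0,[0.2,-11.2,0.1],0],[0,[0.2,-11.2,0.1],0]]'
python3 - <<'E'
from h import *
s=show();knob()
E
```

```text
clock: 5.55
eef_pos: [0.5593, 0.0904, 0.2087]
eef_rot: [0.087, 1.57, -0.089]
ft_force: [1.1, 0.0, -0.5]
width: -0.001
t 5.55 local [ 0.0008 -0.0131] z 0.209 F_local [1.1 0.1] Fz -0.5 w -0.00 j6 1.73
tool y,z in local: [[0.012, 1.0], [1.0, -0.012]] x [-0.001 -0.001 -1.   ]
z 0.14 0.165 85 lx med -0.0029 rng -0.0062 0.0042  ly -0.0246
z 0.165 0.18 48 lx med -0.0027 rng -0.0058 0.0039  ly -0.0281
z 0.19 0.21 116 lx med -0.0134 rng -0.0178 0.0002  ly -0.0287
```

```bash
python3 -m creep '[[0,[0,-0.2,0],0],[0,[0,-0.4,0],0],[0,[0,-0.5,0],0],[0,[0,-0.5,0],0]]';  python3 - <<'E'
from h import *
s=show();knob()
E
```

```text
clock: 5.93
eef_pos: [0.5587, 0.0881, 0.2088]
eef_rot: [0.085, 1.57, -0.085]
ft_force: [0.5, -0.1, -0.3]
width: 0.001
t 5.93 local [ 0.0004 -0.0155] z 0.209 F_local [ 0.5 -0.1] Fz -0.3 w 0.00 j6 1.72
tool y,z in local: [[0.009, 1.0], [1.0, -0.009]] x [-0.001  0.    -1.   ]
z 0.14 0.165 89 lx med -0.0027 rng -0.0065 0.0036  ly -0.0255
z 0.165 0.18 47 lx med -0.0026 rng -0.0061 0.0030  ly -0.0296
z 0.19 0.21 127 lx med -0.0134 rng -0.0176 -0.0015  ly -0.0301
```

```bash
python3 -m creep '[[0,[0,-0.2,0],0],[0,[0,-0.3,0],0],[0,[0,-0.4,0],0],[0,[0,-0.4,0],0],[0,[0,-0.4,0],0]]';  python3 - <<'E'
from h import *
s=show();f=knob();cv2.imwrite("pics/s4.png",cv2.resize(f["img"][200:400,200:440,::-1],(720,600)))
E
```

```text
clock: 6.4
eef_pos: [0.5585, 0.0843, 0.2092]
eef_rot: [0.086, 1.569, -0.085]
ft_force: [0.2, 2.3, -1.4]
width: 0.002
t 6.40 local [ 0.0006 -0.0193] z 0.209 F_local [-0.   2.3] Fz -1.4 w 0.00 j6 1.71
tool y,z in local: [[0.009, 1.0], [1.0, -0.009]] x [-0.     0.001 -1.   ]
z 0.14 0.165 91 lx med -0.0025 rng -0.0059 0.0037  ly -0.0280
z 0.165 0.18 44 lx med -0.0023 rng -0.0064 0.0040  ly -0.0322
z 0.19 0.21 132 lx med -0.0132 rng -0.0179 -0.0012  ly -0.0334
```

View pics/s4.png

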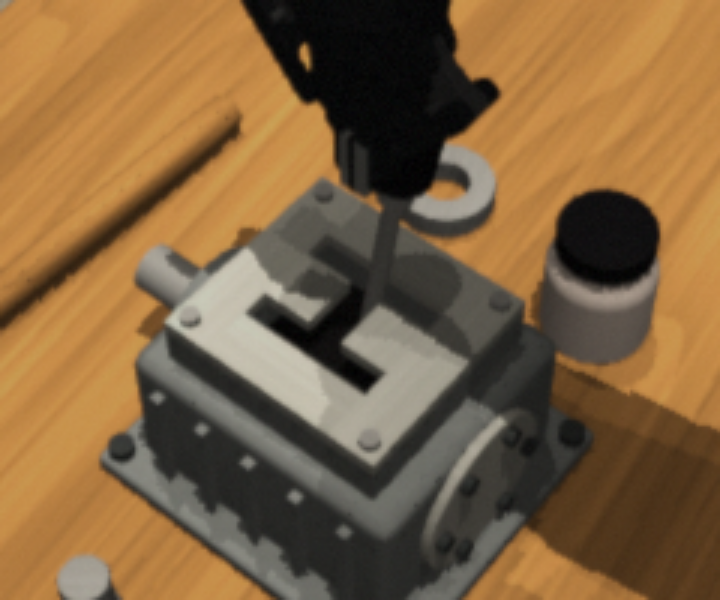

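The stem (crop (385,250)) is now in the right-hand column at neutral, and the 2.3 N reading shows the end stop. I'll go around behind it.

```bash
python3 -m creep '[[0,[0,1.5,0],0],[0,[0,3,0],0],[0,[0,3,-2.5],0],[0,[0,3,-5.4],0],[0,[0,0,-5.4],0],[0,[0.3,-2.8,-5.4],0],[0,[0.4,-2.8,-5.4],0],[0,[0.4,-2.8,-5.4],0]]'
python3 - <<'E'
from h import *
s=show();print(go(s,.02,-.047,.205));knob()
E
```

```text
clock: 7.12
eef_pos: [0.5016, 0.0602, 0.2054]
eef_rot: [0.087, 1.569, -0.089]
ft_force: [-1.0, -0.1, 0.1]
width: 0.001
t 7.12 local [-0.0536 -0.0488] z 0.205 F_local [-0.9 -0.2] Fz 0.1 w 0.00 j6 1.67
tool y,z in local: [[0.012, 1.0], [1.0, -0.012]] x [ 0.    -0.001 -1.   ]
[0.  0.3 7.4]
z 0.14 0.165 92 lx med -0.0029 rng -0.0066 0.0037  ly -0.0278
z 0.165 0.18 46 lx med -0.0027 rng -0.0082 0.0032  ly -0.0322
z 0.19 0.21 198 lx med -0.0103 rng -0.0600 0.0146  ly -0.0309
```

```bash
python3 -m creep '[[0,[0,0.2,1.5],0],[0,[0,0.2,2.6],0],[0,[0,0.2,3.7],0],[0,[0,0.2,4.8],0],[0,[0.1,0.2,5.8],0],[0,[0.2,0.2,6.6],0],[0,[0.3,0.2,7.3],0],[0,[0.3,0.2,7.6],0],[0,[0.3,0.2,7.6],0],[0,[0.3,0.2,7.6],0]]'
python3 - <<'E'
from h import *
s=show();knob()
E
```

```text
clock: 8.0
eef_pos: [0.5775, 0.0555, 0.2021]
eef_rot: [0.085, 1.57, -0.086]
ft_force: [-0.1, -0.8, -0.1]
width: 0.002
t 8.00 local [ 0.0224 -0.046 ] z 0.202 F_local [ 0.  -0.8] Fz -0.1 w 0.00 j6 1.66
tool y,z in local: [[0.009, 1.0], [1.0, -0.009]] x [-0.001 -0.001 -1.   ]
z 0.14 0.165 107 lx med 0.0333 rng 0.0268 0.0416  ly -0.0276
z 0.165 0.18 74 lx med 0.0377 rng 0.0342 0.0495  ly -0.0316
z 0.19 0.21 258 lx med 0.0393 rng 0.0116 0.0624  ly -0.0294
```

```bash
python3 -m creep '[[0,[0,0,0.2],0],[0,[0,0,0.4],0],[0,[0,0,0.6],0],[0,[0,0,0.7],0],[0,[0,0,0.7],0],[0,[0,0,0.7],0]]'
python3 - <<'E'
from h import *
s=show();knob()
E
```

```text
clock: 8.55
eef_pos: [0.5838, 0.0548, 0.202]
eef_rot: [0.086, 1.571, -0.086]
ft_force: [-3.1, 1.6, 0.1]
width: 0.001
t 8.55 local [ 0.0288 -0.046 ] z 0.202 F_local [-3.2  1.3] Fz 0.1 w 0.00 j6 1.66
tool y,z in local: [[0.009, 1.0], [1.0, -0.009]] x [-0.002  0.    -1.   ]
z 0.14 0.165 105 lx med 0.0357 rng 0.0296 0.0435  ly -0.0281
z 0.165 0.18 73 lx med 0.0406 rng 0.0359 0.0509  ly -0.0314
z 0.19 0.21 253 lx med 0.0423 rng 0.0186 0.0664  ly -0.0292
```

```bash
python3 -m creep '[[0,[0,0,0.2],0],[0,[0,0,0.4],0],[0,[0,0,0.5],0],[0,[0,0,0.5],0],[0,[0,0,0.5],0]]'
python3 - <<'E'
from h import *
s=show();knob()
E
```

```text
clock: 9.02
eef_pos: [0.5873, 0.0546, 0.2014]
eef_rot: [0.086, 1.575, -0.085]
ft_force: [-8.0, 0.8, 0.2]
width: -0.003
t 9.02 local [ 0.0322 -0.0459] z 0.201 F_local [-8.  0.] Fz 0.2 w -0.00 j6 1.66
tool y,z in local: [[0.009, 1.0], [1.0, -0.009]] x [-0.006  0.001 -1.   ]
z 0.14 0.165 104 lx med 0.0361 rng 0.0300 0.0476  ly -0.0281
z 0.165 0.18 72 lx med 0.0406 rng 0.0363 0.0515  ly -0.0314
z 0.19 0.21 243 lx med 0.0434 rng 0.0212 0.0653  ly -0.0287
```

The force rose to 8 N with no further stem movement, so the lever is on its end stop. I'll back off, lift clear and verify.

```bash
python3 -m creep '[[0,[0,0,-0.8],0],[0,[0,0,-3],0],[0,[0,0,-6],0],[0,[-3,0,-9],0],[0,[-7,0,-12],0],[0,[-10,0,-15],0],[0,[-10,0,-15],0],[0,[-10,0,-15],0],[0,[-10,0,-15],0],[0,[-10,0,-15],0]]'
python3 - <<'E'
from h import *
s=show();f=knob();cv2.imwrite("pics/s5.png",f["img"][:,:,::-1])
w=cloud(f)
for nm,u,v in(("jar",402,276),("socket",229,394)):print(nm,w[v,u])
d=w[...,:2]-C;m=(w[...,2]>.19)&(w[...,2]<.28)&(abs(d@EX-.05)<.05)&(abs(d@EY)<.08)
q=np.c_[(d@EX)[m],(d@EY)[m],w[...,2][m]];print("knob",q.min(0),q.max(0))
E
```

```text
clock: 9.9
eef_pos: [0.4413, 0.0703, 0.301]
eef_rot: [0.086, 1.569, -0.086]
ft_force: [-0.6, -0.5, -0.5]
width: 0.003
t 9.90 local [-0.1146 -0.0448] z 0.301 F_local [-0.5 -0.6] Fz -0.5 w 0.00 j6 1.69
tool y,z in local: [[0.009, 1.0], [1.0, -0.009]] x [ 0. -0. -1.]
z 0.14 0.165 109 lx med 0.0358 rng 0.0286 0.0438  ly -0.0283
z 0.165 0.18 80 lx med 0.0409 rng 0.0364 0.0507  ly -0.0317
z 0.19 0.21 287 lx med 0.0418 rng 0.0332 0.0664  ly -0.0299
jar [ 0.49037897 -0.04815527  0.0846626 ]
socket [0.60127658 0.2610223  0.06168156]
knob [ 0.0332006  -0.06467583  0.19002435] [ 0.07920808 -0.02267374  0.24591861]
```

View pics/s5.png

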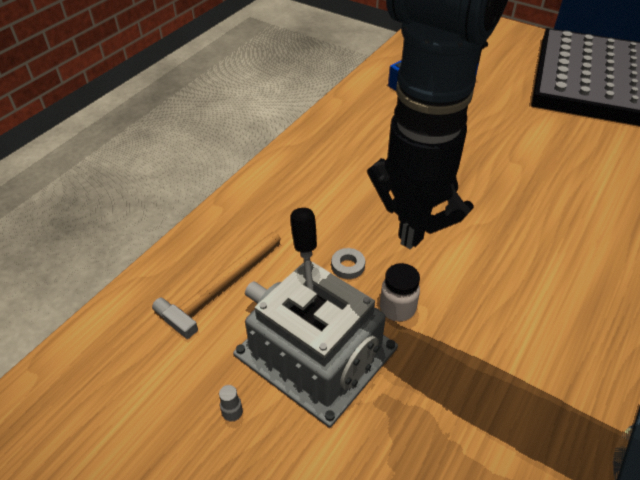

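The lever stands in the far right slot (knob at (304,230)). The loose items haven't moved and the hand is clear at (410,240).

```bash
python3 -c "
from station import *
print(hand_in())"
```

```text
the job is handed in; nothing more can be done
None
```

The gearbox is in third, and I handed the job in with the robot's clock at about 10 s. With the fingers closed, I pushed the lever back to neutral, then across to the right-hand column, then forward into the third slot. I then backed the hand off and lifted it clear.

- **Fully home:** on the last push the force rose to 8 N and the stem stopped moving. After I let go, the stem stayed at the same place to within about 0.5 mm. Its measured lean is within about 0.02 rad of the forward stop, roughly the camera's accuracy.
- **Right-hand column:** the stem also sits on the right-hand side stop, within that same accuracy.
- **Knob:** vertical force stayed below about 2 N at every check, against the 16 N spring, so it should not have been pulled up. I did not measure its seating directly.
- **Loose things:** the jar and socket measured within 2 mm of where they started. The bearing and hammer look unmoved in the last picture, but I did not measure them.
- **Hand:** in the last picture it is clear of the lever, about 10 cm behind and above the gearbox.

No check failed. My first automatic fit of the knob from the wrist camera was off by a few millimetres because it included the dark slots, so I read the knob's position from the picture instead.

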